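Unload and rewind a clockwork air sampler

ROBOT

A 7-joint arm with a two-finger parallel gripper is mounted at the origin on a cart in front of the work surface, level with it; the furniture and walls round the work are solid. World frame = base frame: x ahead of the robot, y to its left, z up, the work surface at z = 0. Lengths are in m, angles in degrees, forces in N, time in s.
With the tool pointing down it reaches from about 0.4 to 0.85 m from the base axis. Payload 10.4 kg.
Tool frame: the origin (TCP) lies on the centre line of the jaws, within the pads' length; the fingertips stand finger_overhang ahead of it and the grasp point (between the pads) is the TCP (finger_overhang is the distance from the TCP to the fingertips, in m); z points along the fingers, y is the direction in which the jaws open and shut (so a half turn about z gives the same grasp; the last joint's range is limited). The gripper opens to 87 mm and grips with 3 to 60 N. Pads are 19 mm wide; open, the fingers measure 117 mm over their backs; the gripper's body (75 mm by 190 mm) begins 51 mm behind the grasp point.
Start: joints at [-71.941, 19.034, -3.707, 83.658, 1.238, 77.344, -5.071], TCP at [0.207, 0.59, 0.242] pointing down, gripper open.
Joint ranges: [-148.97, 148.97], [-28.65, 121.19], [-84.17, 76.75], [9.2, 138.47], [-72.65, 252.65], [3.7, 117.97], [-149.18, 149.18]. Speed limits (degrees/s): [127.2, 127.2, 159.86, 159.86, 180, 180, 180].

INTERFACE

Orientations are given as a 3x3 rotation matrix whose columns are the frame's x, y, z axes.
In Python, from rig import get_obs, camera, hand_in, spot_in, outline_of, landmark_of, finger_overhang gives the robot as it stands.
- The arm moves only by the shell command python3 -m crank 'ROWS' [FORCE]. ROWS is text: rows parted by semicolons, each of 5 numbers parted by spaces: the shift along the tool's x, y, z in m, then the turn about the tool's z in degrees, then the closure, from -1 (fully open) to 1 (shut). A call has 1 to 8 rows; each row is the pose to reach, as a shift and turn from the pose commanded when the call began, along the tool's axes at that moment; what a row does not reach only later rows make up. A row lasts 1/12 s, in which the tool goes at most 41.7 mm and 7.16 degrees, less where a joint would pass 70% of its speed; a pose out of reach is approached as far as the arm can. A call with a gripper value outside its range is refused whole. The fingers move at their own pace and stop on an object; FORCE is the grip in N (left out, the last holds). Time passes only in rows, so rows that repeat a pose let the fingers close. It gives the time, the measured TCP pose, the force and the opening at its end, in the units of the state.
- get_obs(): the state, without advancing time (a new reading comes with each control period).
- camera(name): name is "side" or "top" or "wrist"; returns a dict with "frame" (420x560x3 uint8, red, green, blue), "depth" (420x560 float32, m along the optical axis (not along the pixel's ray), 0 where there is no reading), "intrinsics" (3x3 intrinsics, pixels), "R" (3x3) and "t" (3): a world point X has camera coordinates R X + t; the wrist camera has in their place "T_tool_cam" (4x4, takes a point from camera to tool coordinates, whose origin is the TCP and whose axes are the flange's). Camera axes: x right, y down, z forward; pixel columns grow to the right and rows downward; lengths in m; the calibration is good to about 2 mm. The wrist camera is an equidistant fisheye: a pixel r from the principal point sees the ray r / f radians off the axis. A picture is of the moment at which its call begins: read the wrist's pose just before it.
- hand_in(): hands the job in, once; it reports no verdict.
Trained networks look in the newest picture that a camera, given by its name, has taken for a name from the list of things; names that differ only in an ending like _2 or _b are one class to them, and where a whole thing is asked for, a point or a joint stands for the part that bears it (a point fixed in the world has none). Each returns a list of dicts, best first, with "conf" (0 to 1); they miss things now and then, are a little off and sometimes report something else, mostly with a low value. They report only what shows in the picture. A call takes as long as a camera call.
- spot_in(camera, name): "extent" ([left, top, width, height] in pixels, round what is visible of it).
- outline_of(camera, name): "region" (420x560 bool, what is visible of it) and "extent" ([left, top, width, height] in pixels, round what is visible of it).
- landmark_of(camera, name): "location" ([column, row] in pixels: a listed point, or the origin of a listed thing).
The state is a dict: "t": time; "q": joint angles; "joint_vel": joint speeds; "tau": joint torques, N m; "position": TCP position; "ee_rot": TCP orientation; "wrist_force": force on the tool from outside, world axes, zero at the start; "ft_torque": the same for the moment, N m; "gripper_width": opening from 0.0 (shut) to 1.0 (fully open).
Only numpy, scipy, OpenCV 4.12 (cv2) and the standard library are available. Lean on these libraries where they do the work, as an engineer would, in place of code of your own. Each camera call takes 0.05 s, during which the arm holds its last target.

TASK

Draw the slide carrier by its blue tab straight out of the slot in the front of the air sampler, keeping it level all the time, and set it down flat inside the steel tray without dropping it. Then wind the sampler's brass key clockwise, by several part turns, until the dial's pointer stands in the green band and not in the red, and let go; leave the things standing around where they are.

Things in the scene. Friction and masses are not known exactly. Their poses are not given: they have to be found in the camera images.
- sampler: Air sampler, fixed: grey plinth, white wedge housing 170 (x) x 170 mm (y). Top face slopes up from 62 mm (front) at 35 degrees to 160 mm (back). Origin: underside, middle of the front face; x into the machine, y to the user's left, z up. On the slope: key at y=-40 mm; 66 mm dial at y=+42 mm, green band for a full spring, then clockwise a red one.
- slot_mouth (a point): Middle of the lower edge of the slot's mouth in the front face, 45 mm above the worktop, axes as the sampler's. The slot is a level channel along x, 38 mm wide, 9.5 mm high, 85 mm deep, open at the front; the carrier starts with its far end 45 to 65 mm inside.
- carrier: Loose slide carrier, 80 g (varies): flat aluminium plate 7 mm thick, 120 mm long (x, -60 to +60 mm), 34 mm wide (y) but only a 10 mm wide neck from x=-60 to -25 mm, on which an upright blue tab stands; this end sticks out of the slot. Origin: middle of the 120 mm length, on the underside; z is its up side; x lies along the slot.
- pull_tab (a point): Point on the carrier's blue tab at which to grip it: 47 mm from the carrier's origin towards -x, 25 mm above the plate's underside. The tab is 24 mm long (x), 10 mm thick (y, grip across this), and its top is 37 mm above the plate's underside. Axes as the carrier's.
- tray: Shallow open steel tray, fixed, 180 mm (x) x 130 mm (y), rim 11 mm high, walls and floor 3 mm thick. Origin: centre of its underside on the worktop.
- key (a joint): Angle of the winding key, rad; grows as it is wound clockwise (seen looking at the sloping face). 0: run down; dial green from 4.2 to 5.4, red beyond; stop at 6.0. The dial's pointer turns half as far. Starts at 0.6 to 2.0. Turning takes 0.06 to 0.1 N m, more as the spring tightens; the key stays where it is let go (a brake holds the spring).
- key_grip (a point): Centre of the brass key's wings, 45 mm off the sloping face on the key's axis. z: key axis, out of the face (35 degrees from vertical, leaning to the sampler's front); x: along the wings, 50 mm long; y: across them, 10 mm thick (grip across this); 26 mm high along z. The frame turns with the key; winding turns it about -z.
- beaker: Bystander: glass beaker, 58 mm diameter, 60 mm high, loose. Origin at its base.
- timer: Bystander: small white lab timer, 70 x 62 x 20 mm, loose. Origin at its base.
- amber_rack: Bystander: yellow pipette-tip box with white lid, 83 x 121 x 72 mm, loose. Origin at its base.

How it is judged (in metres and radians):
On the way, in this order (a step that is already met when the one before it is completed fails the run):
1. the carrier is drawn completely out of the slot, level (x of carrier in the frame of sampler below -0.061 m and angle between carrier's own z axis and vertical below 0.35 rad), for 0.05 s.
2. the carrier, still held, is lowered to within 10 mm of the tray's floor (z of carrier in the frame of tray below 0.013 m and horizontal distance between carrier and tray below 0.075 m and contact force between the fingers and carrier above 0.5 N), for 0.04 s.
3. the key is wound into the green band (value of joint key between 4.1 and 5.5 rad), for 0.2 s.
At the end, for the whole second after the job is handed in: The key stands between 4.1 and 5.5 rad (pointer in the green band), and the carrier lies at rest, right side up and flat on the tray's floor inside its rim (within 4 mm of the floor, tilt under 0.06 rad, its origin within 75 mm of the tray's centre) (all of step 3 and z of carrier in the frame of tray below 0.007 m and angle between carrier's own z axis and vertical below 0.06 rad and horizontal distance between carrier and tray below 0.075 m and linear speed of carrier below 0.02 m/s); the robot touches nothing.
It fails at once if the carrier is tilted more than 0.35 rad (20 degrees) (angle between carrier's own z axis and vertical above 0.35 rad).
It fails at once if the key is wound into the red, past 5.6 rad (value of joint key above 5.6 rad).
It fails at once if a bystander (beaker, timer, yellow tip box) is moved more than 30 mm (distance of any of beaker, timer, amber_rack from where it was at the start of the episode above 0.03 m).
It also fails if it takes over 72 s, if anything falls off the work surface, if the arm or the gripper's body presses on something with over 40 N, if the wrist force passes 120 N, or if a joint passes its speed limit or range.

## Working session

There is one attempt and no reset: what is moved stays moved. The work goes in short steps, Python scripts to look and compute and a shell command to move; the robot and the scene stay as the last step left them, time stands still between calls to the robot, and variables do not carry over. Pictures are saved under pics/ and viewed, and the job is handed in when it is done.

```bash
mkdir -p pics; ls; cat > h.py <<'E'
import numpy as np, cv2
from rig import get_obs, camera, hand_in, spot_in, outline_of, landmark_of, finger_overhang
def save(c,n): cv2.imwrite('pics/'+n+'.png', c['frame'][:,:,::-1])
def ray(c,u,v,o=None):
    K=c['intrinsics']
    if 'R' in c:
        d=np.array([(u-K[0,2])/K[0,0],(v-K[1,2])/K[1,1],1.]); return -c['R'].T@c['t'], c['R'].T@d
def px(c,u,v):
    z=c['depth'][int(round(v)),int(round(u))]; o,d=ray(c,u,v); return o+z*d
def atz(c,u,v,z):
    o,d=ray(c,u,v); return o+d*(z-o[2])/d[2]
def proj(c,X):
    p=c['R']@np.asarray(X)+c['t']; p=c['intrinsics']@p; return p[:2]/p[2]
E
python3 - <<'E'
from h import *
o=get_obs(); print({k:np.round(v,3).tolist() for k,v in o.items()}); print(finger_overhang)
for n in ['top','side','wrist']:
    c=camera(n); save(c,n+'0'); 
    if 'R' in c: print(n, -c['R'].T@c['t'], c['intrinsics'][0])
    for t in ['sampler','slot_mouth','carrier','pull_tab','tray','key','key_grip','beaker','timer','amber_rack']:
        try:
            s=landmark_of(n,t)[:2] if t!='key' else spot_in(n,t)[:1]
            for x in s:
                l=x.get('location'); 
                print(n,t,round(x['conf'],2), l if l is not None else x['extent'], np.round(px(c,*l),3) if l is not None and 'R' in c else '')
        except Exception as e: print(n,t,e)
E
```

```text
pics
{'t': 0.0, 'q': [-71.942, 19.072, -3.709, 83.706, 1.236, 77.343, -5.071], 'joint_vel': [-0.048, -0.001, -0.066, -0.009, 0.005, 0.033, 0.019], 'tau': [-0.001, -62.326, 0.024, -38.991, -0.061, 0.04, 0.0], 'position': [0.207, 0.589, 0.241], 'ee_rot': [[-0.944, 0.331, -0.0], [0.331, 0.944, -0.001], [-0.0, -0.001, -1.0]], 'wrist_force': [-0.163, -0.426, -0.835], 'ft_torque': [0.06, 0.041, -0.029], 'gripper_width': 1.001}
0.019
top [0.35145897 0.01558209 1.32990094] [402.54607088   0.         280.20238474]
top sampler 0.56 [337.7, 216.5] [ 0.545 -0.183  0.001]
top slot_mouth 0.93 [328.6, 213.9] [ 0.546 -0.146  0.056]
top carrier 0.43 [327.6, 214.6] [ 0.545 -0.143  0.049]
top pull_tab 0.47 [321.7, 225.9] [ 0.515 -0.129 -0.001]
top tray 0.65 [233.9, 207.4] [0.579 0.163 0.004]
top tray 0.55 [328.0, 215.0] [ 0.544 -0.145  0.049]
top key_grip 0.46 [359.9, 193.3] [ 0.591 -0.227  0.162]
top beaker 0.6 [159.6, 212.8] [0.564 0.411 0.001]
top beaker 0.46 [400.0, 185.1] [ 0.635 -0.376  0.071]
top amber_rack 0.72 [399.9, 186.8] [ 0.629 -0.375  0.072]
top amber_rack 0.71 [394.1, 232.4] [ 0.488 -0.
[... 158 characters left out ...]
ampler 0.18 [328.2, 355.0] [ 0.633 -0.435  0.07 ]
side slot_mouth 0.85 [286.7, 262.3] [ 0.566 -0.16   0.067]
side carrier 0.68 [281.8, 265.5] [ 0.553 -0.158  0.052]
side carrier 0.28 [328.4, 357.3] [ 0.632 -0.44   0.069]
side pull_tab 0.6 [263.7, 259.7] [ 0.503 -0.142  0.062]
side tray 0.69 [281.4, 203.7] [0.58  0.153 0.001]
side key 0.53 [297.6, 254.0, 14.3, 19.5] 
side key_grip 0.64 [302.1, 263.1] [ 0.592 -0.244  0.166]
side beaker 0.57 [274.5, 162.2] [0.573 0.379 0.013]
side timer 0.93 [262.3, 348.5] [ 0.486 -0.383  0.02 ]
side timer 0.23 [303.8, 265.7] [ 0.596 -0.248  0.161]
side amber_rack 0.85 [328.7, 354.8] [ 0.634 -0.435  0.071]
side amber_rack 0.54 [276.3, 160.3] [0.58  0.375 0.024]
```

View pics/top0.png

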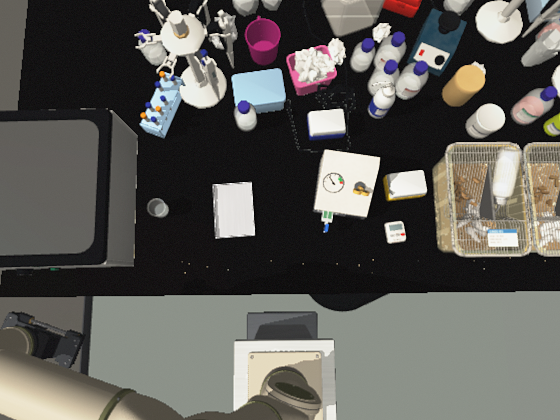

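View pics/side0.png

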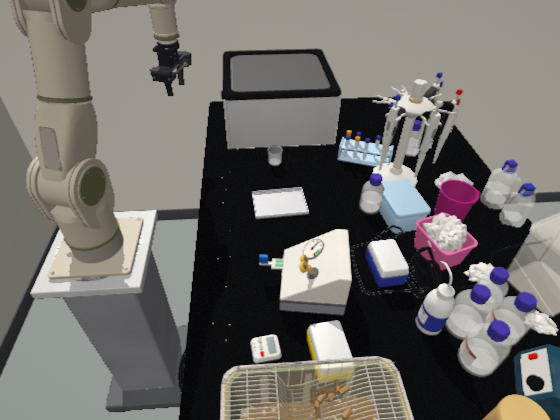

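```bash
python3 - <<'E'
import cv2
a=cv2.imread('pics/top0.png')[150:260,270:440]; cv2.imwrite('pics/top0z.png',cv2.resize(a,None,fx=4.6,fy=4.6,interpolation=cv2.INTER_CUBIC))
a=cv2.imread('pics/side0.png')[210:310,220:360]; cv2.imwrite('pics/side0z.png',cv2.resize(a,None,fx=5.6,fy=5.6,interpolation=cv2.INTER_CUBIC))
E
```

```text
(no output)
```

View pics/top0z.png

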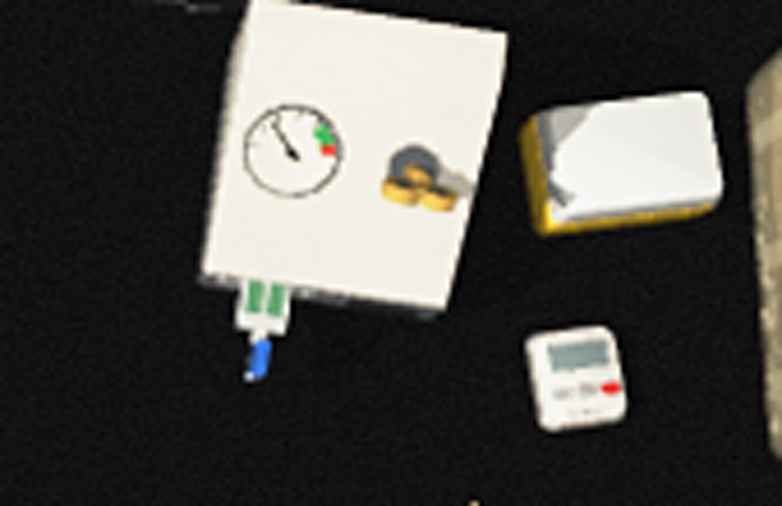

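View pics/side0z.png

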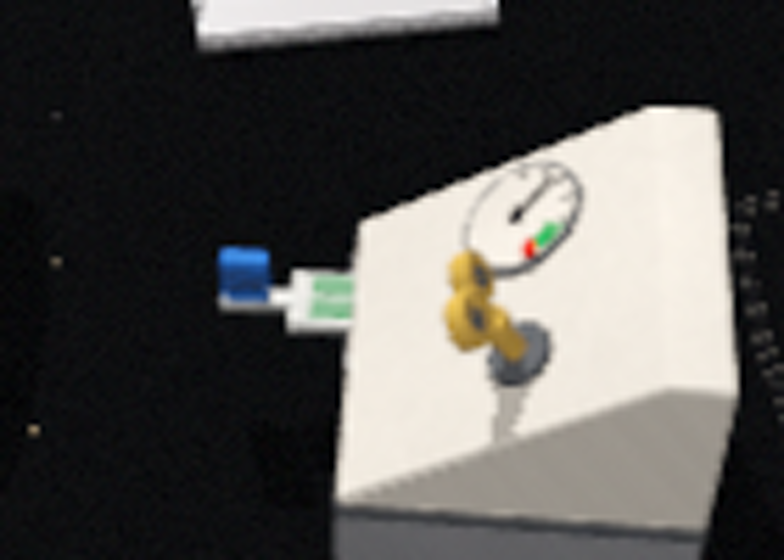

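```bash
cat >> h.py <<'E'
def cloud(c,u0,v0,u1,v1):
    v,u=np.mgrid[v0:v1,u0:u1]; z=c['depth'][v0:v1,u0:u1]
    K=c['intrinsics']; P=np.stack([(u-K[0,2])/K[0,0]*z,(v-K[1,2])/K[1,1]*z,z],-1)
    W=(P-c['t'])@c['R']; return W, c['frame'][v0:v1,u0:u1].astype(int), z>0
E
python3 - <<'E'
from h import *
for n in ['top','side']:
    c=camera(n)
    box=(300,140,390,240) if n=='top' else (255,215,360,320)
    W,F,ok=cloud(c,*box)
    P=W[ok]; f=F[ok]
    white=(f.min(1)>170)
    # slope plane by RANSAC-ish
    m=white&(P[:,2]>0.055)&(P[:,0]>0.53)&(P[:,2]<.165)
    Q=P[m]
    for i in range(10):
        A=np.c_[Q[:,:2],np.ones(len(Q))]; s,*_=np.linalg.lstsq(A,Q[:,2],rcond=None); r=Q[:,2]-A@s; Q=Q[abs(r)<max(0.003,1.5*r.std() if i<4 else 0)]
    slope=np.hypot(*s[:2]); print(n,'plane',s,len(Q),'slope deg',np.degrees(np.arctan(slope)),'yaw',np.degrees(np.arctan2(s[1],s[0])))
    yaw=np.arctan2(s[1],s[0]); ex=np.array([np.cos(yaw),np.sin(yaw)]); ey=np.array([-ex[1],ex[0]])
    a=Q[:,:2]@ex; b=Q[:,:2]@ey; print('along',np.percentile(a,[0,.5,1,99,99.5,100]),'across',np.percentile(b,[0,.5,1,99,99.5,100]))
    print('x at z=.062:',(0.062-s[2])/slope)
    hull=cv2.minAreaRect((Q[:,:2]*1000).astype(np.float32)); print(hull)
    blue=(f[:,2]>120)&(f[:,0]<90)&(f[:,2]-f[:,0]>60)
    print('blue',blue.sum()); B=P[blue]; print(np.round(B[B[:,2]>.04],3)[:40].tolist())
    brass=(f[:,0]-f[:,2]>60)&(P[:,2]>.05)
    B=P[brass]; print('brass',len(B)); print(np.round(B.mean(0),3), np.round(B,3)[::3].tolist())
    c2=(285,165) if 0 else None
E
```

```text
top plane [ 0.69660355 -0.10874461 -0.34149459] 1714 slope deg 35.185381091017476 yaw -8.872654748427593
along [0.56136184 0.57198851 0.5724869  0.71637843 0.71735529 0.71924097] across [-0.18001882 -0.17887861 -0.17797755 -0.01361059 -0.01287108 -0.0117838 ]
x at z=.062: 0.5722999888425181
((617.83544921875, -193.5330352783203), (168.14466857910156, 157.9526824951172), 81.05811309814453)
blue 27
[[0.511, -0.137, 0.077], [0.51, -0.14, 0.079], [0.508, -0.132, 0.071], [0.507, -0.133, 0.084], [0.507, -0.137, 0.08], [0.507, -0.14, 0.079], [0.505, -0.131, 0.077], [0.504, -0.134, 0.079], [0.504, -0.136, 0.084], [0.504, -0.139, 0.083], [0.501, -0.131, 0.078], [0.5, -0.133, 0.086], [0.501, -0.137, 0.077], [0.501, -0.14, 0.082], [0.498, -0.13, 0.081], [0.498, -0.133, 0.08], [0.498, -0.137, 0.078], [0.495, -0.13, 0.079], [0.495, -0.133, 0.081], [0.495, -0.136, 0.081], [0.494, -0.129, 0.062], [0.492, -0.13, 0.08], [0.491, -0.133, 0.081], [0.492, -0.137, 0.078], [0.491, -0.133, 0.058], [0.49, -0.135, 0.062]]
brass 96
[ 0.602 -0.224  0.152] [[0.636, -0.174, 0.132], [0.634, -0.172, 0.124], [0.633,
[... 2602 characters left out ...]
245, 0.164], [0.597, -0.244, 0.162], [0.606, -0.238, 0.153], [0.586, -0.248, 0.164], [0.594, -0.249, 0.165], [0.609, -0.237, 0.149], [0.586, -0.25, 0.163], [0.594, -0.248, 0.16], [0.609, -0.237, 0.145], [0.586, -0.252, 0.161], [0.593, -0.253, 0.163], [0.611, -0.242, 0.147], [0.588, -0.254, 0.16], [0.596, -0.255, 0.161], [0.611, -0.242, 0.142], [0.588, -0.255, 0.157], [0.595, -0.257, 0.159], [0.604, -0.251, 0.151], [0.613, -0.246, 0.143], [0.591, -0.256, 0.155], [0.598, -0.257, 0.156], [0.608, -0.247, 0.141], [0.617, -0.242, 0.134], [0.591, -0.259, 0.154], [0.598, -0.26, 0.155], [0.611, -0.244, 0.134], [0.619, -0.242, 0.13], [0.614, -0.245, 0.13], [0.623, -0.24, 0.123], [0.62, -0.244, 0.124]]
```

```bash
python3 - <<'E'
from h import *
for n,box in [('top',(200,170,270,250)),('side',(240,175,320,230))]:
    c=camera(n); W,F,ok=cloud(c,*box)
    ok&=(F.min(-1)>100); P=W[ok]
    print(n,len(P),np.percentile(P[:,2],[1,20,50,80,99]), cv2.minAreaRect((P[:,:2]*1000).astype(np.float32)))
    for t in ['tray','carrier']:
        r=outline_of(n,t)
        for x in r[:2]: print(t,x['conf'],x['extent'])
    if r:
        m=outline_of(n,'carrier')[0]['region']; W,F,ok=cloud(c,0,0,560,420); P=W[m&ok]; print('carrier',np.round(P[(P[:,2]>.03)&(P[:,2]<.1)][::4],3).tolist())
E
```

```text
top 2150 [-0.0026038   0.00165846  0.00406763  0.00682312  0.01457308] ((571.8756103515625, 166.02114868164062), (182.5959930419922, 134.67672729492188), 3.769568920135498)
tray 0.56 [214.4, 179.5, 38.9, 58.8]
tray 0.39 [384.8, 218.6, 19.2, 23.9]
carrier 0.7 [322.0, 210.3, 10.0, 21.0]
carrier [[0.556, -0.132, 0.054], [0.556, -0.145, 0.052], [0.552, -0.131, 0.055], [0.553, -0.145, 0.051], [0.553, -0.158, 0.052], [0.549, -0.138, 0.055], [0.549, -0.15, 0.058], [0.546, -0.132, 0.052], [0.546, -0.144, 0.052], [0.546, -0.157, 0.052], [0.543, -0.138, 0.052], [0.543, -0.151, 0.053], [0.54, -0.129, 0.049], [0.54, -0.141, 0.053], [0.54, -0.154, 0.053], [0.537, -0.131, 0.053], [0.537, -0.144, 0.053], [0.536, -0.157, 0.052], [0.534, -0.135, 0.05], [0.533, -0.147, 0.054], [0.53, -0.125, 0.052], [0.53, -0.138, 0.051], [0.53, -0.15, 0.053], [0.528, -0.132, 0.048], [0.527, -0.144, 0.051], [0.527, -0.157, 0.05], [0.523, -0.144, 0.053], [0.521, -0.134, 0.05], [0.513, -0.133, 0.083], [0.511, -0.137, 0.078], [0.508, -0.137, 0.075], [0.505, -0.137, 0.075], [0.501, -0.133, 0.084], [0.498, -0.13, 0.081], [
[... 834 characters left out ...]
27, -0.138, 0.05], [0.538, -0.141, 0.052], [0.549, -0.14, 0.05], [0.492, -0.142, 0.053], [0.504, -0.144, 0.054], [0.515, -0.143, 0.052], [0.526, -0.141, 0.049], [0.537, -0.144, 0.052], [0.549, -0.145, 0.052], [0.492, -0.141, 0.048], [0.506, -0.143, 0.049], [0.518, -0.142, 0.047], [0.529, -0.144, 0.048], [0.54, -0.146, 0.049], [0.551, -0.148, 0.051], [0.498, -0.145, 0.047], [0.509, -0.148, 0.05], [0.529, -0.148, 0.048], [0.54, -0.15, 0.05], [0.551, -0.151, 0.05], [0.528, -0.151, 0.047], [0.54, -0.153, 0.049], [0.553, -0.156, 0.051], [0.533, -0.16, 0.054], [0.545, -0.158, 0.05], [0.528, -0.158, 0.047], [0.539, -0.161, 0.05], [0.55, -0.163, 0.051], [0.539, -0.163, 0.048], [0.55, -0.162, 0.046]]
```

```bash
python3 -m crank '-0.5 -0.57 0 -10 0;-0.5 -0.57 0 -10 0;-0.5 -0.57 0 -10 0;-0.5 -0.57 0 -10 0;-0.5 -0.57 0 -10 0;-0.5 -0.57 0 -10 0;-0.5 -0.57 0 -10 0;-0.5 -0.57 0 -10 0' 40
cat > d.py <<'E'
import sys
from h import *
# usage: d.py x y z yaw  : deltas in tool axes; yaw= heading of tool y minus 90 (deg)
o=get_obs(); R=np.array(o['ee_rot']); p=np.array(o['position'])
t=np.array([float(a) for a in sys.argv[1:4]])
print('pos',p.round(4),'yaw',np.degrees(np.arctan2(R[1,1],R[0,1]))-90,'tilt',R[:,2].round(3),'t',o['t'],'q',np.round(o['q'],1))
y=np.degrees(np.arctan2(R[1,1],R[0,1]))-90
print('delta tool',(R.T@(t-p)).round(4),'turn',round(-(float(sys.argv[4])-y),2))
E
python3 d.py .502 -.138 .16 -9
```

```text
t: 2.82
position: [0.3318, 0.2785, 0.2418]
ee_rot: [[-0.987, 0.163, 0.0], [0.163, 0.987, 0.001], [-0.0, 0.001, -1.0]]
wrist_force: [1.1, 0.5, 0.3]
gripper_width: 0.529
pos [0.3318 0.2785 0.2418] yaw -9.354538392992609 tilt [ 0.     0.001 -1.   ] t 2.8167 q [-52.9  -5.8   6.4 111.1   0.6  74.6  34. ]
delta tool [-0.2356 -0.3834  0.0814] turn -0.35
```

```bash
python3 -m crank '-0.236 -0.383 0.08 -0.3 0;-0.236 -0.383 0.08 -0.3 0;-0.236 -0.383 0.08 -0.3 0;-0.236 -0.383 0.08 -0.3 0;-0.236 -0.383 0.08 -0.3 0;-0.236 -0.383 0.08 -0.3 0;-0.236 -0.383 0.08 -0.3 0;-0.236 -0.383 0.08 -0.3 0' 40
python3 d.py .502 -.138 .16 -9
```

```text
t: 3.48
position: [0.4564, -0.0253, 0.1833]
ee_rot: [[-0.988, 0.157, 0.001], [0.157, 0.988, 0.001], [-0.001, 0.001, -1.0]]
wrist_force: [0.4, 1.4, -0.0]
gripper_width: 0.502
pos [ 0.4564 -0.0253  0.1833] yaw -9.047284996551795 tilt [ 0.001  0.001 -1.   ] t 3.4833 q [-34.8  -1.3  32.3 114.    0.7  67.1  78.1]
delta tool [-0.0628 -0.1041  0.0233] turn -0.05
```

```bash
python3 -m crank '-0.063 -0.104 0.023 0 0;-0.063 -0.104 0.023 0 0;-0.063 -0.104 0.023 0 0;-0.063 -0.104 0.023 0 0;-0.063 -0.104 0.023 0 0' 40
python3 d.py .502 -.138 .07 -9
python3 - <<'E'
from h import *
o=get_obs();c=camera('wrist'); save(c,'w1'); print(c['intrinsics'],c['T_tool_cam'].round(4).tolist())
for t in ['pull_tab','slot_mouth','key_grip','tray']:
    print(t,landmark_of('wrist',t)[:2])
E
```

```text
t: 3.9
position: [0.5015, -0.1381, 0.1595]
ee_rot: [[-0.987, 0.161, -0.002], [0.161, 0.987, -0.002], [0.001, -0.002, -1.0]]
wrist_force: [0.6, 1.0, -0.2]
gripper_width: 0.501
pos [ 0.5015 -0.1381  0.1595] yaw -9.290510062444099 tilt [-0.002 -0.002 -1.   ] t 3.9 q [-25.5  10.7  39.9 107.3  -7.4  64.8  97.8]
delta tool [-0.0006  0.0004  0.0895] turn -0.29
[[325.1922621    0.         281.8122783 ]
 [  0.         325.1922621  209.10565729]
 [  0.           0.           1.        ]] [[0.0004, -0.9543, -0.2988, 0.0817], [1.0, 0.0001, 0.001, 0.0017], [-0.0009, -0.2988, 0.9543, -0.1437], [0.0, 0.0, 0.0, 1.0]]
pull_tab [{'location': [282.6, 217.5], 'conf': 0.74}]
slot_mouth [{'location': [283.2, 268.7], 'conf': 0.9}]
key_grip []
tray [{'location': [282.3, 219.1], 'conf': 0.6}, {'location': [533.8, 214.5], 'conf': 0.56}]
```

View pics/w1.png

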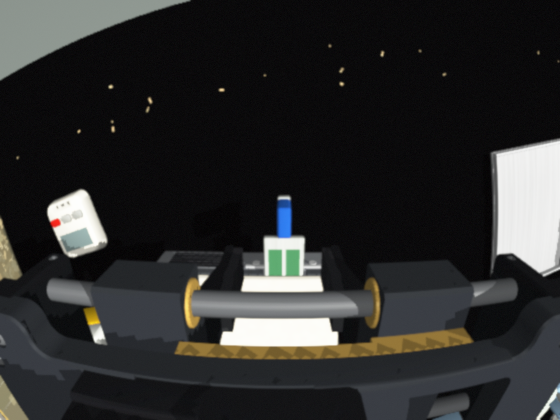

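```bash
cat >> h.py <<'E'
def wpts(c,o):
    K=c['intrinsics']; v,u=np.mgrid[0:420,0:560]; dx=u-K[0,2]; dy=v-K[1,2]; r=np.hypot(dx,dy)+1e-9; th=r/K[0,0]
    z=c['depth']; s=np.tan(np.minimum(th,1.5))*z/r
    P=np.stack([dx*s,dy*s,z],-1); T=c['T_tool_cam']; P=P@T[:3,:3].T+T[:3,3]
    return P@np.array(o['ee_rot']).T+np.array(o['position']), z>0
E
python3 - <<'E'
from h import *
o=get_obs();c=camera('wrist'); W,ok=wpts(c,o); F=c['frame'].astype(int)
b=ok&(F[...,2]>100)&(F[...,2]-F[...,0]>60); b[:180]=0;b[245:]=0;b[:,:260]=0;b[:,310:]=0
P=W[b]; print(len(P),np.percentile(P,[2,50,98],axis=0).round(4)); T=P[P[:,2]>.078]; print(np.percentile(T,[2,50,98],axis=0).round(4), cv2.minAreaRect((T[:,:2]*1000).astype(np.float32)))
g=ok.copy(); g[:238]=0;g[274:]=0;g[:,:264]=0;g[:,304:]=0; P=W[g]; P=P[(P[:,2]>.044)&(P[:,2]<.058)]
print(cv2.minAreaRect((P[:,:2]*1000).astype(np.float32)),np.median(P[:,2]))
E
```

```text
516 [[ 0.4893 -0.1399  0.0013]
 [ 0.4983 -0.1343  0.0799]
 [ 0.5122 -0.129   0.0815]]
[[ 0.4896 -0.1402  0.0785]
 [ 0.5005 -0.1349  0.0802]
 [ 0.5116 -0.1297  0.0816]] ((500.77239990234375, -134.9270782470703), (8.943253517150879, 23.309789657592773), 80.70722198486328)
((543.397216796875, -136.81008911132812), (34.50794982910156, 36.91724395751953), 80.01055145263672) 0.05199271101352444
```

```bash
python3 -m crank '0.001 0.002 0.04 0 0;0.001 0.002 0.07 0 0;0.001 0.002 0.089 0 0;0.001 0.002 0.089 0 0;0.001 0.002 0.089 0 0.3;0.001 0.002 0.089 0 0.6;0.001 0.002 0.089 0 1;0.001 0.002 0.089 0 1' 40
python3 -m crank '0 0 0 0 1;0 0 0 0 1;0 0 0 0 1;0 0 0 0 1'
python3 d.py .42 -.123 .07 -9
```

```text
t: 4.87
position: [0.502, -0.1337, 0.0726]
ee_rot: [[-0.988, 0.157, 0.002], [0.157, 0.988, 0.0], [-0.002, 0.001, -1.0]]
wrist_force: [-0.1, -0.7, -0.5]
gripper_width: 0.283
t: 5.2
position: [0.5014, -0.1339, 0.0716]
ee_rot: [[-0.988, 0.158, 0.001], [0.158, 0.988, 0.0], [-0.001, 0.0, -1.0]]
wrist_force: [-1.2, -0.2, 4.5]
gripper_width: 0.112
pos [ 0.5014 -0.1339  0.0716] yaw -9.063755423980922 tilt [ 0.001  0.    -1.   ] t 5.2 q [-23.1  17.9  37.9 112.  -13.5  54.4 102.3]
delta tool [ 0.0821 -0.0021  0.0015] turn -0.06
```

```bash
python3 -m crank '0 0 -0.001 0 1;0.01 0 -0.001 0 1;0.02 0 -0.001 0 1;0.03 0 -0.001 0 1;0.04 0 -0.001 0 1;0.04 0 -0.001 0 1'
python3 d.py .42 -.123 .07 -9
python3 - <<'E'
from h import *
o=get_obs();print(o['wrist_force'],o['ft_torque']);c=camera('wrist'); save(c,'w2')
E
```

```text
t: 5.7
position: [0.4594, -0.127, 0.0719]
ee_rot: [[-0.987, 0.158, -0.001], [0.158, 0.987, 0.001], [0.002, 0.001, -1.0]]
wrist_force: [-0.9, -0.2, -1.0]
gripper_width: 0.114
pos [ 0.4594 -0.127   0.0719] yaw -9.077014664434202 tilt [-0.001  0.001 -1.   ] t 5.7 q [-25.5  12.2  39.1 117.9  -9.6  53.1  99.7]
delta tool [ 0.0395 -0.0023  0.0019] turn -0.08
[-0.94555267 -0.22510827 -1.0189882 ] [-0.12701635  0.10489173 -0.06612863]
```

View pics/w2.png

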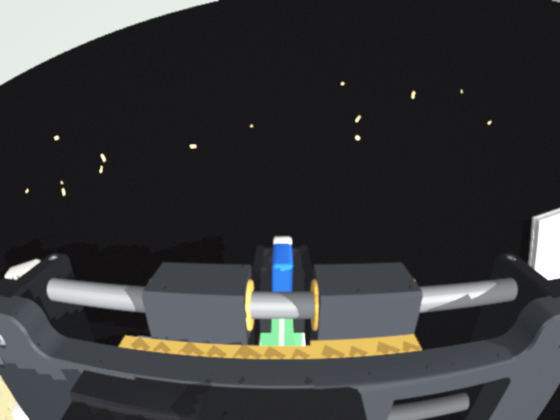

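```bash
python3 -m crank '0.01 0 0 0 1;0.02 0 0 0 1;0.03 0 0 0 1;0.04 0 0 0 1;0.04 0 0 0 1'
python3 d.py .42 -.123 .07 -9
python3 - <<'E'
from h import *
o=get_obs();print(o['wrist_force'],o['ft_torque']);c=camera('side'); save(c,'s2'); a=c['frame'][210:310,220:360,::-1]; cv2.imwrite('pics/s2z.png',cv2.resize(a,None,fx=5.6,fy=5.6,interpolation=cv2.INTER_CUBIC))
W,F,ok=cloud(c,230,240,300,290)
m=ok&(W[...,2]>.03)&(W[...,0]<.53); 
E
```

```text
t: 6.17
position: [0.421, -0.1208, 0.0721]
ee_rot: [[-0.988, 0.158, -0.001], [0.158, 0.988, 0.001], [0.001, 0.001, -1.0]]
wrist_force: [0.6, 0.3, -0.9]
gripper_width: 0.11
pos [ 0.421  -0.1208  0.0721] yaw -9.061918992481935 tilt [-0.001  0.001 -1.   ] t 6.1667 q [-27.5   6.2  39.7 123.2  -5.   52.2  96.1]
delta tool [ 0.0006 -0.0023  0.0021] turn -0.06
[ 0.62283452  0.2747966  -0.9488054 ] [0.02214975 0.02004371 0.01407762]
```

View pics/s2z.png

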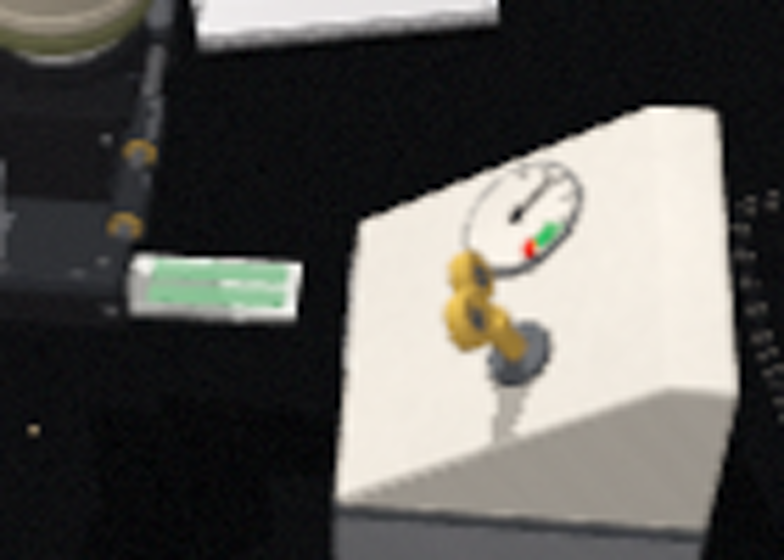

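```bash
python3 -m crank '0 0 -0.015 0 1;0 0 -0.03 0 1;0 0.01 -0.045 0 1;0 0.03 -0.05 -1 1;-0.005 0.055 -0.05 -3 1;-0.01 0.08 -0.05 -5 1;-0.02 0.105 -0.05 -7 1;-0.028 0.13 -0.05 -9 1'
python3 d.py .525 .163 .12 3.3
```

```text
t: 6.88
position: [0.4717, 0.0045, 0.1225]
ee_rot: [[-1.0, -0.001, 0.001], [-0.001, 1.0, 0.001], [-0.001, 0.001, -1.0]]
wrist_force: [0.1, -0.9, -0.7]
gripper_width: 0.107
pos [0.4717 0.0045 0.1225] yaw 0.07297628807842216 tilt [ 0.001  0.001 -1.   ] t 6.8833 q [-36.6   5.7  32.4 116.   -3.6  59.2  87.5]
delta tool [-0.0535  0.1584  0.0027] turn -3.23
```

```bash
python3 -m crank '-0.007 0.022 0 -1 1;-0.015 0.045 0 -2 1;-0.023 0.068 0 -3 1;-0.03 0.09 0 -3 1;-0.038 0.112 0 -3 1;-0.045 0.134 0 -3 1;-0.05 0.15 0 -3 1;-0.053 0.158 0 -3 1'
python3 -m crank '0 0 0 0 1;0 0 0 0 1'
python3 d.py .525 .163 .05 3.3
python3 - <<'E'
from h import *
o=get_obs();print(o['wrist_force'],o['ft_torque'])
c=camera('top'); save(c,'t3'); a=c['frame'][150:260,180:290,::-1]; cv2.imwrite('pics/t3z.png',cv2.resize(a,None,fx=5,fy=5,interpolation=cv2.INTER_CUBIC))
W,F,ok=cloud(c,200,170,270,250); ok&=(W[...,2]>.06)&(W[...,2]<.12)&(F.min(-1)>60); P=W[ok]
print(len(P)); Q=P[P[:,0]>.55]; print(Q.round(3)[::6].tolist())
c=camera('side'); save(c,'s3'); a=c['frame'][130:240,220:340,::-1]; cv2.imwrite('pics/s3z.png',cv2.resize(a,None,fx=5,fy=5,interpolation=cv2.INTER_CUBIC))
E
```

```text
t: 7.55
position: [0.5236, 0.1638, 0.1219]
ee_rot: [[-0.999, -0.054, -0.0], [-0.054, 0.999, 0.0], [0.0, 0.0, -1.0]]
wrist_force: [0.1, 0.0, -1.1]
gripper_width: 0.111
t: 7.72
position: [0.5233, 0.1601, 0.122]
ee_rot: [[-0.999, -0.051, -0.0], [-0.051, 0.999, -0.001], [0.0, -0.001, -1.0]]
wrist_force: [-0.7, -0.5, -0.5]
gripper_width: 0.113
pos [0.5233 0.1601 0.122 ] yaw 2.924753180448292 tilt [-0.    -0.001 -1.   ] t 7.7167 q [-44.5  15.8  26.3 105.   -7.9  61.   77.7]
delta tool [-0.0019  0.0029  0.072 ] turn -0.38
[-0.70766205 -0.51838733 -0.49091192] [ 0.04698653  0.00241078 -0.02960715]
10
[[0.631, 0.153, 0.1], [0.62, 0.149, 0.104]]
```

View pics/s3z.png

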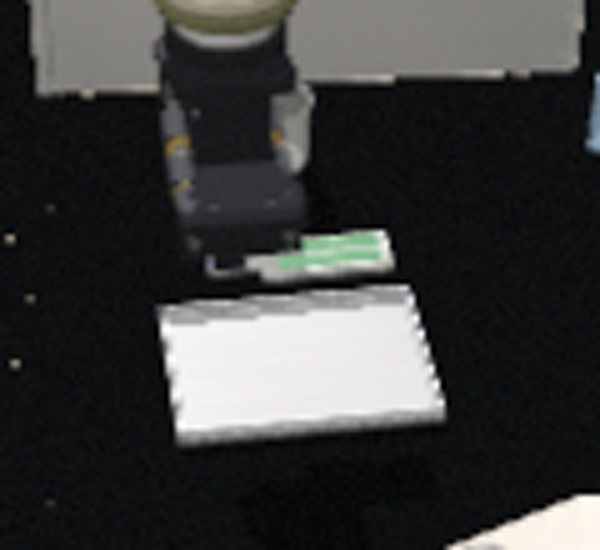

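View pics/t3z.png

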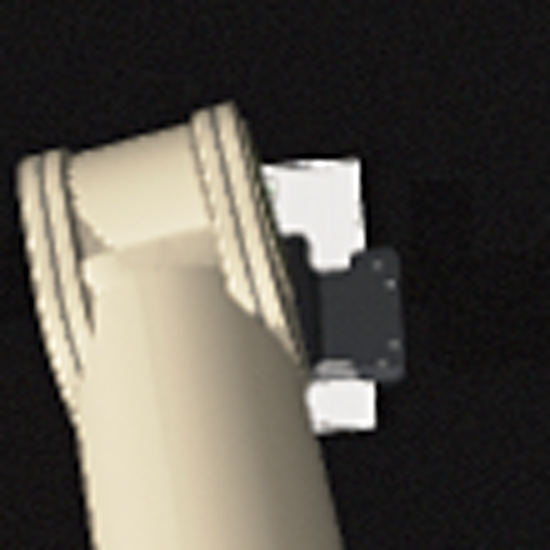

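```bash
python3 - <<'E'
from h import *
c=camera('side'); W,F,ok=cloud(c,270,172,302,190)
ok&=(W[...,2]>.06)&(F.min(-1)>80); P=W[ok]; print(len(P))
A=np.c_[P[:,:2]-[.58,.16],np.ones(len(P))]; s=None
for i in range(4):
    s,*_=np.linalg.lstsq(A,P[:,2],rcond=None); r=P[:,2]-A@s; k=abs(r)<.006; A=A[k];P=P[k]
print(s,len(P)); print(np.percentile(P,[2,50,98],axis=0).round(3))
E
```

```text
190
[ 0.04880917 -0.0922507   0.10041427] 112
[[0.542 0.141 0.098]
 [0.589 0.153 0.101]
 [0.63  0.167 0.105]]
```

```bash
python3 -m crank '-0.002 0.001 0.02 0 1;-0.002 0.003 0.04 0 1;-0.002 0.003 0.06 0 1;-0.002 0.003 0.075 0 1;-0.002 0.003 0.082 0 1;-0.002 0.003 0.086 0 1;-0.002 0.003 0.086 0 1'
python3 d.py .525 .163 .03 3.3
python3 - <<'E'
from h import *
o=get_obs();print(o['wrist_force'],o['ft_torque'])
c=camera('side'); save(c,'s4'); a=c['frame'][140:240,230:340,::-1]; cv2.imwrite('pics/s4z.png',cv2.resize(a,None,fx=6,fy=6,interpolation=cv2.INTER_CUBIC))
E
```

```text
t: 8.45
position: [0.5251, 0.1633, 0.036]
ee_rot: [[-0.999, -0.051, -0.0], [-0.051, 0.999, -0.0], [0.0, -0.0, -1.0]]
wrist_force: [-0.3, 0.6, -0.4]
gripper_width: 0.109
pos [0.5251 0.1633 0.036 ] yaw 2.8993965609127343 tilt [-0. -0. -1.] t 8.45 q [-42.7  23.   24.4 108.1 -11.9  51.4  80.4]
delta tool [ 0.0001 -0.0003  0.006 ] turn -0.4
[-0.34249039  0.6121169  -0.404935  ] [0.01693699 0.04859887 0.03041385]
```

View pics/s4z.png

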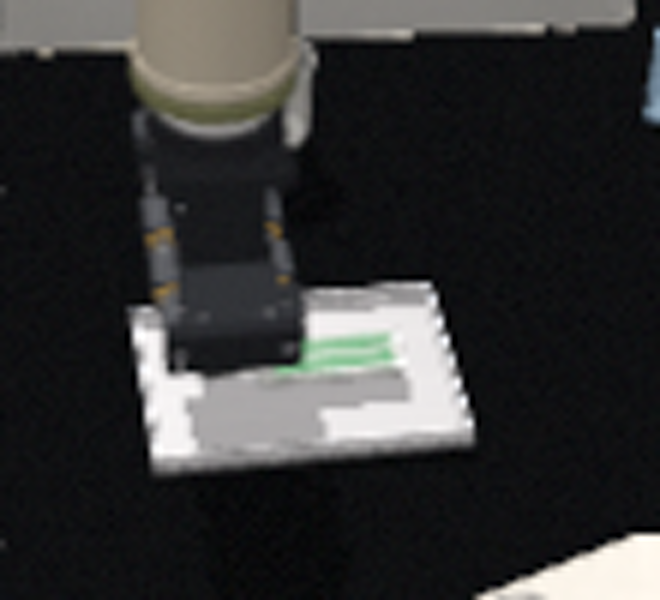

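Inside the tray, just off the floor. Lower gently until contact.

```bash
python3 -m crank '0 0 0.002 0 1;0 0 0.004 0 1;0 0 0.004 0 1;0 0 0.005 0 1;0 0 0.005 0 1'; python3 -m crank '0 0 0.001 0 1;0 0 0.001 0 1;0 0 0.001 0 1'; python3 -m crank '0 0 0.001 0 1;0 0 0.001 0 1;0 0 0.001 0 1'
```

```text
t: 8.92
position: [0.5256, 0.164, 0.0323]
ee_rot: [[-0.999, -0.051, 0.001], [-0.051, 0.999, 0.001], [-0.001, 0.001, -1.0]]
wrist_force: [-2.9, -1.0, 10.2]
gripper_width: 0.109
t: 9.17
position: [0.5259, 0.1641, 0.032]
ee_rot: [[-0.999, -0.051, 0.001], [-0.051, 0.999, 0.001], [-0.001, 0.001, -1.0]]
wrist_force: [-5.4, -1.7, 17.5]
gripper_width: 0.113
t: 9.42
position: [0.5262, 0.1641, 0.0315]
ee_rot: [[-0.999, -0.051, 0.002], [-0.051, 0.999, 0.002], [-0.002, 0.001, -1.0]]
wrist_force: [-6.9, -2.2, 23.1]
gripper_width: 0.114
```

```bash
python3 -m crank '0 0 -0.001 0 1;0 0 -0.002 0 1;0 0 -0.002 0 1;0 0 -0.002 0 0.6;0 0 -0.002 0 0.3;0 0 -0.002 0 0.1;0 0 -0.002 0 0;0 0 -0.002 0 0'; python3 -m crank '0 0 0 0 0;0 0 -0.02 0 0;0 0 -0.05 0 0;0 0 -0.08 0 0;0 0 -0.115 0 0;0 0 -0.15 0 0;0 0 -0.18 0 0'
python3 - <<'E'
from h import *
o=get_obs();print(o['wrist_force'],o['ft_torque'])
c=camera('side'); save(c,'s5'); a=c['frame'][140:240,230:340,::-1]; cv2.imwrite('pics/s5z.png',cv2.resize(a,None,fx=6,fy=6,interpolation=cv2.INTER_CUBIC))
E
```

```text
t: 10.08
position: [0.5251, 0.1638, 0.031]
ee_rot: [[-0.999, -0.051, -0.0], [-0.051, 0.999, -0.0], [0.0, -0.0, -1.0]]
wrist_force: [0.1, -0.2, 0.2]
gripper_width: 0.407
t: 10.67
position: [0.5253, 0.1637, 0.2136]
ee_rot: [[-0.999, -0.051, 0.001], [-0.051, 0.999, 0.001], [-0.001, 0.001, -1.0]]
wrist_force: [0.1, 0.1, -0.7]
gripper_width: 0.5
[ 0.08931101  0.05065044 -0.71115666] [ 0.0543353  -0.05309792 -0.03288306]
```

View pics/s5z.png

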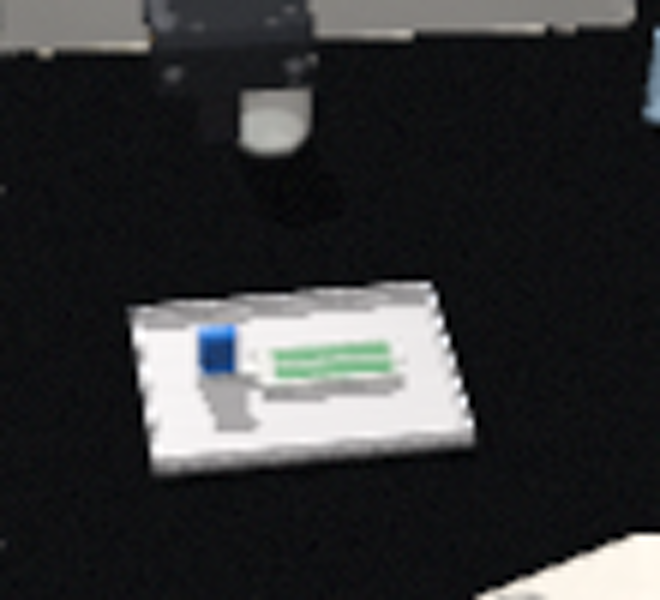

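```bash
python3 d.py .66 -.22 .27 -9
```

```text
pos [0.5277 0.1644 0.2193] yaw 2.912570972601813 tilt [ 0.008  0.004 -1.   ] t 10.7167 q [-46.1  10.5  27.3  98.4  -5.2  71.8  75.3]
delta tool [-0.113  -0.3904 -0.0513] turn 11.91
```

```bash
python3 -m crank '-0.01 -0.035 -0.02 4 0;-0.02 -0.07 -0.04 8 0;-0.113 -0.39 -0.05 12 0;-0.113 -0.39 -0.05 12 0;-0.113 -0.39 -0.05 12 0;-0.113 -0.39 -0.05 12 0;-0.113 -0.39 -0.05 12 0;-0.113 -0.39 -0.05 12 0'; python3 d.py .66 -.22 .27 -9
```

```text
t: 11.38
position: [0.6311, -0.1428, 0.2584]
ee_rot: [[-0.988, 0.157, 0.0], [0.157, 0.988, 0.0], [-0.0, 0.0, -1.0]]
wrist_force: [0.9, -0.6, 0.6]
gripper_width: 0.502
pos [ 0.6311 -0.1428  0.2584] yaw -9.013221101913345 tilt [ 0.  0. -1.] t 11.3833 q [-19.   24.3  38.3  80.4 -15.   80.4 100.4]
delta tool [-0.0406 -0.0717 -0.0116] turn -0.01
```

```bash
python3 -m crank '-0.02 -0.03 -0.01 0 0;-0.04 -0.072 -0.012 0 0;-0.04 -0.072 -0.012 0 0;-0.04 -0.072 -0.012 0 0;-0.04 -0.072 -0.012 0 0'; python3 - <<'E'
from h import *
o=get_obs();c=camera('wrist'); save(c,'w6'); print(o['position'])
for n in ['key_grip','sampler']: print(landmark_of('wrist',n)[:2])
E
```

```text
t: 11.8
position: [0.6588, -0.2189, 0.2699]
ee_rot: [[-0.987, 0.158, -0.001], [0.158, 0.987, 0.0], [0.001, 0.0, -1.0]]
wrist_force: [-0.6, 1.0, 0.2]
gripper_width: 0.502
[ 0.65877283 -0.21886497  0.2698677 ]
[{'location': [251.3, 136.1], 'conf': 0.96}]
[{'location': [295.8, 86.8], 'conf': 0.82}]
```

View pics/w6.png

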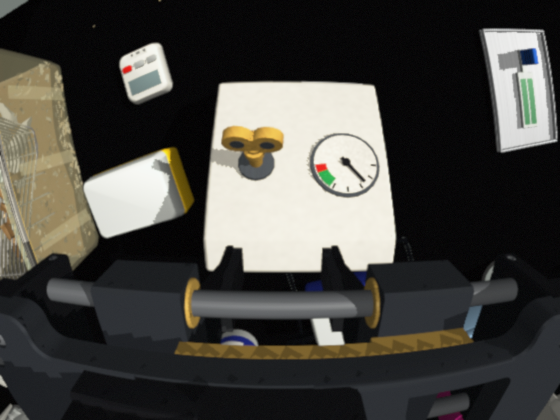

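```bash
cat >> h.py <<'E'
yaw=np.radians(-9.0); EX=np.array([np.cos(yaw),np.sin(yaw),0]); EY=np.array([-np.sin(yaw),np.cos(yaw),0])
ORG=.574*EX-.097*EY
a35=np.radians(35); UP=np.cos(a35)*EX+np.array([0,0,np.sin(a35)]); NZ=-np.sin(a35)*EX+np.array([0,0,np.cos(a35)])
def wproj(c,o,X):
    R=np.array(o['ee_rot']);p=np.array(o['position']);T=c['T_tool_cam'];K=c['intrinsics']
    P=((np.asarray(X)-p)@R-T[:3,3])@T[:3,:3]; r=np.hypot(P[...,0],P[...,1]); th=np.arctan2(r,P[...,2])
    return np.stack([K[0,2]+K[0,0]*th*P[...,0]/r,K[1,2]+K[0,0]*th*P[...,1]/r],-1)
def rect(c,o,off,s0,s1,y0,y1,sc=4000,proj=wproj):
    # slope coords: s along UP from front edge, y sampler y. image up=upslope, left=+y
    s=np.arange(s1,s0,-1/sc); y=np.arange(y1,y0,-1/sc); S,Y=np.meshgrid(s,y,indexing='ij')
    X=ORG+np.array([0,0,.062])+S[...,None]*UP+Y[...,None]*EY+off*NZ
    uv=proj(c,o,X).astype(np.float32) if proj is wproj else np.array(0)
    return cv2.remap(c['frame'],uv[...,0],uv[...,1],cv2.INTER_CUBIC)
E
python3 - <<'E'
from h import *
o=get_obs();c=camera('wrist')
im=rect(c,o,0.001,.02,.16,-.085,.085); cv2.imwrite('pics/r6.png',im[:,:,::-1])
im=rect(c,o,0.058,.02,.16,-.085,.0); cv2.imwrite('pics/r6k.png',cv2.resize(im[:,:,::-1],None,fx=1.4,fy=1.4)); print(im.shape)
E
```

```text
(560, 340, 3)
```

View pics/r6.png

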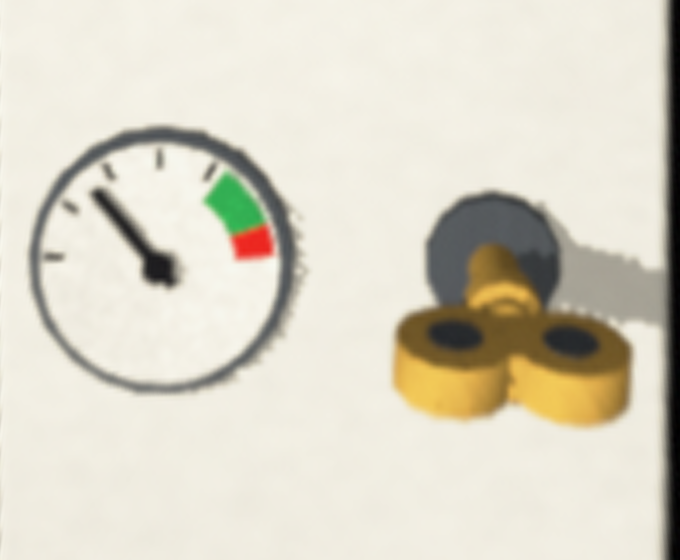

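View pics/r6k.png

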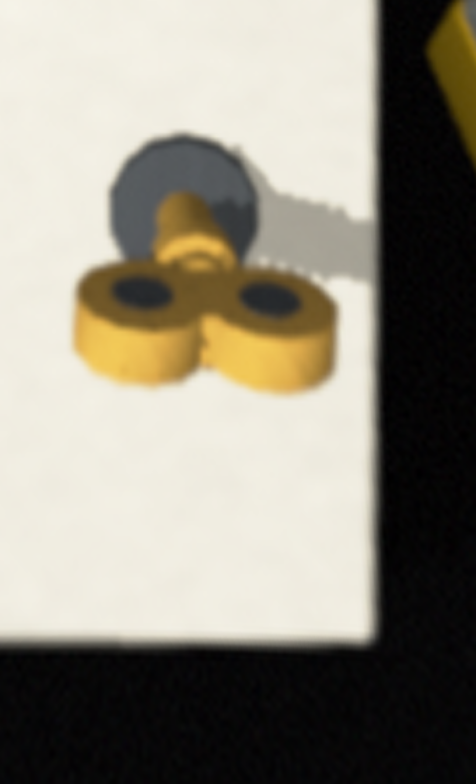

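```bash
python3 - <<'E'
from h import *
o=get_obs();c=camera('wrist'); W,ok=wpts(c,o); F=c['frame'].astype(int)
# slope plane by wrist
m=ok.copy(); m[:100]=0;m[240:]=0;m[:,:215]=0;m[:,380:]=0; m&=F.min(-1)>170
P=W[m]; A=np.c_[P[:,:2],np.ones(len(P))]; z=P[:,2]
for i in range(5):
    s,*_=np.linalg.lstsq(A,z,rcond=None); r=z-A@s; k=abs(r)<.004; A=A[k]; z=z[k]
print('plane',s,np.degrees(np.arctan2(s[1],s[0])),np.degrees(np.arctan(np.hypot(*s[:2]))))
b=ok&(F[...,0]-F[...,2]>50)&(F[...,0]>90); b[:115]=0;b[170:]=0;b[:,:215]=0;b[:,295:]=0
P=W[b]; h=(P[:,2]-(P@np.r_[s[:2],0]+s[2]))*np.cos(a35)
print(len(P),np.percentile(h,[1,50,99]))
T=P[h>.05]; yy=T@EY; xx=T@EX; print('top pts across',np.percentile(yy,[1,50,99]),'along',np.percentile(xx,[1,50,99]),'z',np.percentile(T[:,2],[1,50,99]))
print('mean',T.mean(0), 'across mid',(yy.min()+yy.max())/2)
# line fit of wings direction in slope coords
S=T@UP; q=np.polyfit(yy,S,1); print('wing slope deg',np.degrees(np.arctan(q[0])))
E
```

```text
plane [ 0.70824284 -0.1073072  -0.34747076] -8.61546452299288 35.61500506500942
1394 [0.00029105 0.05275507 0.05913591]
top pts across [-0.1564954  -0.13367111 -0.11185911] along [0.61489231 0.62126203 0.62768777] z [0.15924076 0.1648169  0.16890124]
mean [ 0.59271179 -0.22921045  0.16471794] across mid -0.134195426179947
wing slope deg 2.7718693691636553
```

```bash
python3 d.py .597 -.230 .235 -101
python3 -m crank '0.03 0 0 7 0;0.059 -0.02 0 14 0;0.059 -0.02 0 21 0;0.059 -0.02 0 28 0;0.059 -0.02 0 35 0;0.059 -0.02 0 42 0;0.059 -0.02 0 49 0;0.059 -0.02 0 56 0'
python3 d.py .597 -.230 .235 -101
```

```text
pos [ 0.6592 -0.2168  0.2708] yaw -8.937145218948103 tilt [ 0.     0.001 -1.   ] t 12.05 q [-10.   30.9  38.5  70.7 -18.8  84.5 107.2]
delta tool [ 0.0594 -0.0227  0.0358] turn 92.06
t: 12.72
position: [0.5977, -0.2279, 0.2709]
ee_rot: [[-0.418, 0.909, 0.001], [0.909, 0.418, 0.001], [0.0, 0.001, -1.0]]
wrist_force: [0.7, -0.1, 0.9]
gripper_width: 0.501
pos [ 0.5977 -0.2279  0.2709] yaw -65.31831521127053 tilt [ 0.001  0.001 -1.   ] t 12.7167 q [-19.4  26.2  51.2  81.  -20.4  82.4  56.2]
delta tool [-0.0016 -0.0015  0.0359] turn 35.68
```

```bash
python3 -m crank '-0.002 -0.002 0 7 0;-0.002 -0.002 0.01 14 0;-0.002 -0.002 0.02 21 0;-0.002 -0.002 0.03 28 0;-0.002 -0.002 0.036 36 0;-0.002 -0.002 0.036 36 0;-0.002 -0.002 0.036 36 0'
python3 d.py .597 -.230 .170 -101
python3 - <<'E'
from h import *
o=get_obs();c=camera('wrist'); save(c,'w7'); c=camera('side'); a=c['frame'][180:320,220:380,::-1]; cv2.imwrite('pics/s7z.png',cv2.resize(a,None,fx=5,fy=5,interpolation=cv2.INTER_CUBIC)[:600])
E
```

```text
t: 13.3
position: [0.5966, -0.2307, 0.2347]
ee_rot: [[0.188, 0.982, -0.0], [0.982, -0.188, 0.0], [0.0, -0.0, -1.0]]
wrist_force: [0.3, 0.4, -0.3]
gripper_width: 0.501
pos [ 0.5966 -0.2307  0.2347] yaw -100.85172575947698 tilt [-0.  0. -1.] t 13.3 q [-23.2  30.3  57.9  84.2 -25.7  79.7  24.9]
delta tool [0.0008 0.0002 0.0647] turn 0.15
```

View pics/w7.png

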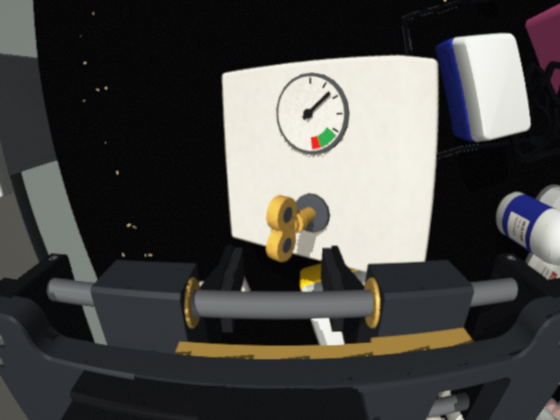

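View pics/s7z.png

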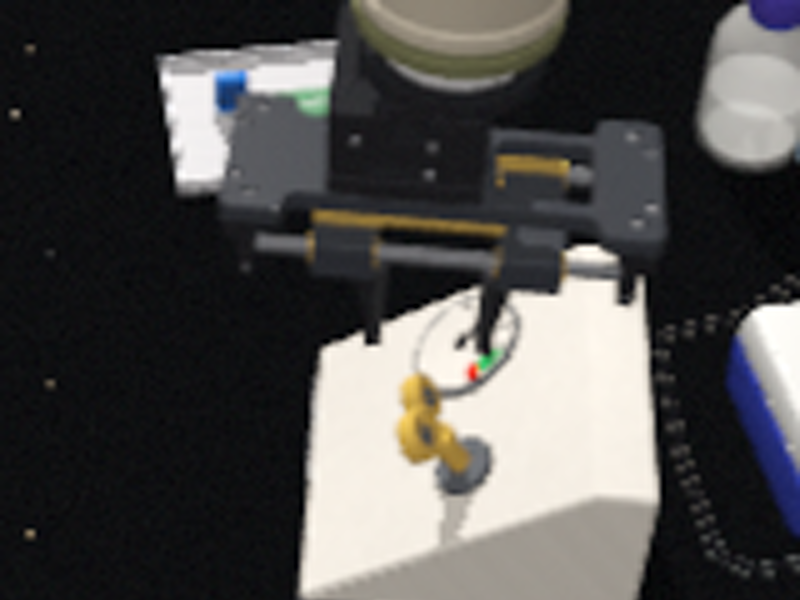

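```bash
python3 -m crank '0 0 0.02 0 0;0 0 0.04 0 0;0 0 0.055 0 0;0 0 0.065 0 0;0 0 0.065 0 0;0 0 0.065 0 0' 20
python3 d.py .597 -.230 .170 -101
python3 - <<'E'
from h import *
o=get_obs();c=camera('side'); a=c['frame'][180:320,220:380,::-1]; cv2.imwrite('pics/s8z.png',cv2.resize(a,None,fx=5,fy=5,interpolation=cv2.INTER_CUBIC)[:600])
E
```

```text
t: 13.9
position: [0.5966, -0.2317, 0.1702]
ee_rot: [[0.191, 0.982, 0.0], [0.982, -0.191, 0.0], [0.0, 0.0, -1.0]]
wrist_force: [0.4, 0.6, 0.8]
gripper_width: 0.501
pos [ 0.5966 -0.2317  0.1702] yaw -100.98743557571545 tilt [ 0.  0. -1.] t 13.9 q [-22.2  33.   55.8  88.8 -28.1  73.2  26.5]
delta tool [0.0017 0.     0.0002] turn 0.01
```

View pics/s8z.png

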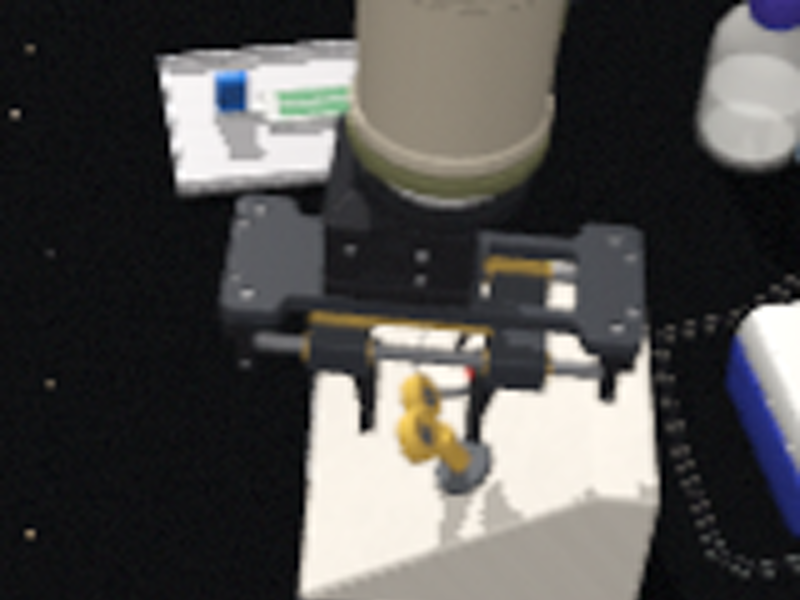

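```bash
python3 -m crank '0 0 0 0 0.3;0 0 0 0 0.5;0 0 0 0 0.7;0 0 0 0 0.7;0 0 0 0 0.7' 20
python3 -m crank '0 0 0 5 0.7;0 0 0 10 0.7;0 0 0 15 0.7;0 0 0 20 0.7;0 0 0 20 0.7'
python3 - <<'E'
from h import *
o=get_obs();print(o['wrist_force'],o['ft_torque']);c=camera('wrist'); save(c,'w8')
E
```

```text
t: 14.37
position: [0.5959, -0.2315, 0.1697]
ee_rot: [[0.192, 0.981, -0.001], [0.981, -0.192, 0.001], [0.0, -0.002, -1.0]]
wrist_force: [-5.6, 2.4, 4.8]
gripper_width: 0.21
t: 14.78
position: [0.5954, -0.2322, 0.171]
ee_rot: [[0.521, 0.853, -0.001], [0.853, -0.521, 0.0], [-0.0, -0.002, -1.0]]
wrist_force: [-9.6, 2.5, 15.5]
gripper_width: 0.191
[-9.6135278   2.52112891 15.4515176 ] [0.74099328 2.23529737 0.111724  ]
```

View pics/w8.png

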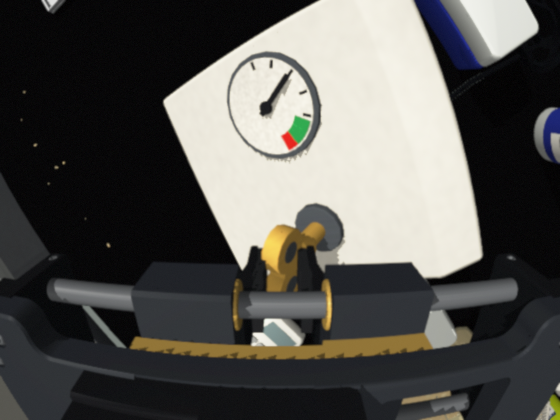

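```bash
cat > dial.py <<'E'
import sys
from h import *
o=get_obs();c=camera('wrist')
im=rect(c,o,0.002,.03,.155,-.01,.095); cv2.imwrite('pics/'+sys.argv[1]+'.png',im[:,:,::-1])
F=im.astype(int)
g=(F[...,1]-F[...,0]>50)&(F[...,1]-F[...,2]>30); r=(F[...,0]-F[...,1]>90)&(F[...,0]-F[...,2]>90)
dark=(F.max(-1)<90).astype(np.uint8)
n,l,st,ce=cv2.connectedComponentsWithStats(dark)
# pointer: component with area 400..3000 closest to expected hub
hub=np.array([(.095-.0455)*4000,(.155-.093)*4000]); best=None
for i in range(1,n):
    if 300<st[i,4]<3000:
        ys,xs=np.nonzero(l==i); d=np.hypot(xs-hub[0],ys-hub[1]).min()
        if d<40 and (best is None or st[i,4]>best[0]): best=(st[i,4],i)
print('comp',best)
ys,xs=np.nonzero(l==best[1]); P=np.c_[xs,ys].astype(float)
dt=cv2.distanceTransform((l==best[1]).astype(np.uint8),cv2.DIST_L2,5); hy,hx=np.unravel_index(dt.argmax(),dt.shape)
m=P.mean(0); u,s,vt=np.linalg.svd(P-m); d=vt[0]; 
far=P[np.argmax(np.hypot(P[:,0]-hx,P[:,1]-hy))]
d*=np.sign(d@(far-[hx,hy]))
ang=lambda v: np.degrees(np.arctan2(-v[1],v[0]))
lf=lambda v: (180-ang(v))%360
print('hub',hx,hy,'pointer deg',lf(d),lf(far-[hx,hy]),'key',np.radians(lf(d))*2, np.radians(lf(far-[hx,hy]))*2)
for nm,mk in (('g',g),('r',r)):
    yy,xx=np.nonzero(mk); 
    if len(xx): a=np.array([lf((x-hx,y-hy)) for x,y in zip(xx,yy)]); a=a[a<200]; print(nm,'key range',np.radians(np.percentile(a,[2,98]))*2)
R=np.array(o['ee_rot']); print('yaw',np.degrees(np.arctan2(R[1,1],R[0,1]))-90,'q7',o['q'][6],'t',o['t'],'F',np.round(o['wrist_force'],1),'p',o['position'].round(4) if hasattr(o['position'],'round') else o['position'])
E
python3 dial.py d1
```

```text
comp (np.int32(1976), 11)
hub 203 251 pointer deg 61.65108087031798 62.35402463626134 key 2.15202869720068 2.1765660635448403
g key range [4.31759786 5.41104501]
r key range [5.51276519 6.04151374]
yaw -121.19335772771606 q7 8.621807599299046 t 14.8333 F [-10.8   1.9  15.9] p [ 0.5954 -0.2322  0.171 ]
```

View pics/d1.png

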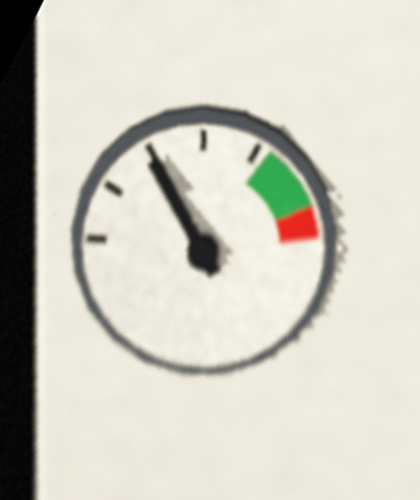

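```bash
python3 -m crank '0 0 0 6 0.7;0 0 0 12 0.7;0 0 0 18 0.7;0 0 0 24 0.7;0 0 0 30 0.7;0 0 0 30 0.7'
python3 dial.py d2
```

```text
t: 15.38
position: [0.5959, -0.2321, 0.1713]
ee_rot: [[0.879, 0.478, -0.001], [0.478, -0.879, 0.0], [-0.0, -0.0, -1.0]]
wrist_force: [-8.5, 4.4, 16.5]
gripper_width: 0.162
comp (np.int32(2022), 6)
hub 199 260 pointer deg 78.36421925791565 78.36636600105956 key 2.735427283610751 2.735502219082863
g key range [4.29189302 5.34696087]
r key range [5.45934252 5.96998155]
yaw -151.47672124040403 q7 -18.122842766493523 t 15.3833 F [-8.5  4.4 16.5] p [ 0.5959 -0.2321  0.1713]
```

```bash
python3 -m crank '0 0 0 6 0.7;0 0 0 12 0.7;0 0 0 18 0.7;0 0 0 24 0.7;0 0 0 30 0.7;0 0 0 36 0.7;0 0 0 40 0.7;0 0 0 40 0.7'
python3 dial.py d3
```

```text
t: 16.1
position: [0.5971, -0.2322, 0.17]
ee_rot: [[0.981, -0.195, 0.001], [-0.195, -0.981, -0.002], [0.002, 0.002, -1.0]]
wrist_force: [1.7, -3.5, -0.3]
gripper_width: 0.144
comp (np.int32(2177), 3)
hub 189 263 pointer deg 91.67679605439706 92.34687429248729 key 3.2001238776571506 3.2235140206584245
g key range [4.35210644 5.37355962]
r key range [5.4905693  5.98282255]
yaw -191.23733174443814 q7 -54.07758931033687 t 16.1 F [ 1.7 -3.5 -0.3] p [ 0.5971 -0.2322  0.17  ]
```

```bash
python3 -m crank '0 0 0 6 0.7;0 0 0 12 0.7;0 0 0 18 0.7;0 0 0 24 0.7;0 0 0 30 0.7;0 0 0 36 0.7;0 0 0 40 0.7;0 0 0 40 0.7'
python3 dial.py d4
```

```text
t: 16.82
position: [0.5961, -0.2329, 0.1702]
ee_rot: [[0.627, -0.779, 0.0], [-0.779, -0.627, -0.002], [0.001, 0.001, -1.0]]
wrist_force: [-0.8, -4.9, 2.4]
gripper_width: 0.174
comp NoneTraceback (most recent call last):
  File "dial.py", line 16, in <module>
    ys,xs=np.nonzero(l==best[1]); P=np.c_[xs,ys].astype(float)
                        ~~~~^^^
TypeError: 'NoneType' object is not subscriptable
```

View pics/d4.png

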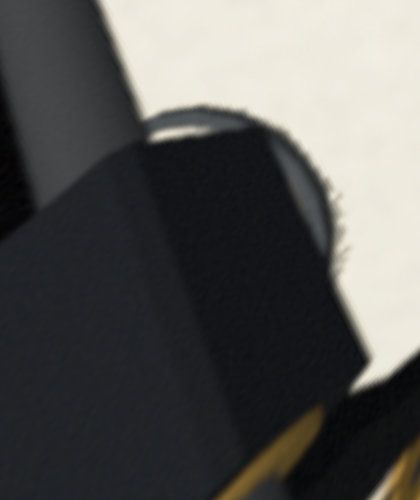

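```bash
python3 -m crank '0 0 0 6 0.7;0 0 0 12 0.7;0 0 0 18 0.7;0 0 0 24 0.7;0 0 0 28 0.7;0 0 0 32 0.7;0 0 0 35 0.7;0 0 0 35 0.7'
python3 - <<'E'
from h import *
o=get_obs(); print(o['q'],o['wrist_force'],o['ft_torque'])
c=camera('top'); a=c['frame'][150:260,280:420,::-1]; cv2.imwrite('pics/t9z.png',cv2.resize(a,None,fx=5,fy=5,interpolation=cv2.INTER_CUBIC))
c=camera('side'); a=c['frame'][200:310,240:380,::-1]; cv2.imwrite('pics/s9z.png',cv2.resize(a,None,fx=5,fy=5,interpolation=cv2.INTER_CUBIC))
E
```

```text
t: 17.53
position: [0.5955, -0.2325, 0.1703]
ee_rot: [[0.067, -0.998, -0.001], [-0.998, -0.067, -0.0], [0.0, 0.001, -1.0]]
wrist_force: [-6.5, -1.9, 6.6]
gripper_width: 0.197
[ -30.4553452    46.02654876   75.63733524   89.22757349  -44.96457224
   80.29569981 -127.24581883] [-6.51107958 -1.88018732  6.58735361] [-0.23704702  1.04237089  0.28521784]
```

View pics/s9z.png

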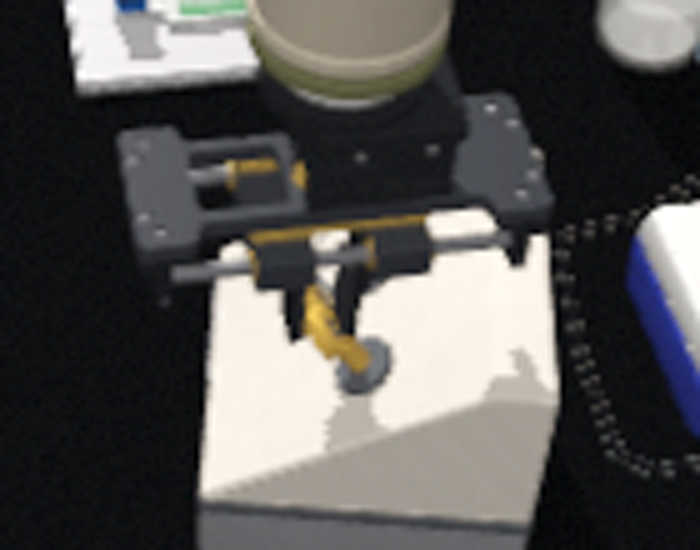

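```bash
python3 -m crank '0 0 0 0 0.5;0 0 0 0 0.2;0 0 0 0 0;0 0 0 -1 0;0 0 -0.01 -3 0;0 0 -0.03 -6 0;0 0 -0.05 -11 0;0 0 -0.07 -18 0'
python3 d.py .66 -.22 .27 -189
```

```text
t: 18.3
position: [0.5965, -0.2314, 0.2411]
ee_rot: [[0.379, -0.925, -0.0], [-0.925, -0.379, -0.0], [0.0, 0.0, -1.0]]
wrist_force: [-0.2, 0.3, 0.2]
gripper_width: 0.494
pos [ 0.5965 -0.2314  0.2411] yaw -247.69734054477664 tilt [-0. -0. -1.] t 18.3 q [ -29.9   39.9   74.7   84.   -38.4   85.  -113.3]
delta tool [ 0.0135 -0.0631 -0.029 ] turn -58.7
```

```bash
for i in 1 2; do python3 -m crank '0 0 0 -7 0;0 0 0 -14 0;0 0 0 -21 0;0 0 0 -28 0;0 0 0 -35 0;0 0 0 -42 0;0 0 0 -49 0;0 0 0 -56 0' | head -1; done
python3 -m crank '0 0 0 -7 0;0 0 0 -14 0;0 0 0 -21 0;0 0 0 -27 0;0 0 0 -27 0;0 0 0 -27 0'
python3 dial.py d5
```

```text
t: 18.97
t: 19.63
t: 20.13
position: [0.5966, -0.2318, 0.2404]
ee_rot: [[0.328, 0.945, 0.001], [0.945, -0.328, 0.0], [0.0, 0.001, -1.0]]
wrist_force: [0.6, -1.0, -1.0]
gripper_width: 0.5
comp (np.int32(1657), 5)
hub 204 248 pointer deg 130.5623799418539 132.58049078334366 key 4.557486818450307 4.627932176158686
g key range [4.32377775 5.40109179]
r key range [5.52075364 6.06187086]
yaw -109.17296014190968 q7 11.190167094574534 t 20.1333 F [ 0.6 -1.  -1. ] p [ 0.5966 -0.2318  0.2404]
```

View pics/d5.png

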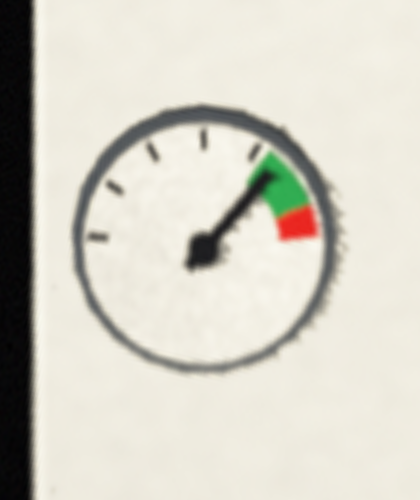

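```bash
python3 -m crank '0 0 -0.03 0 0;0 -0.03 -0.06 0 0;0 -0.06 -0.08 0 0;0 -0.1 -0.08 0 0;0 -0.14 -0.08 0 0;0 -0.14 -0.08 0 0;0 -0.14 -0.08 0 0'
python3 - <<'E'
from h import *
o=get_obs(); print(o['wrist_force'],o['position'],o['t'])
c=camera('top'); save(c,'t10')
c=camera('side'); save(c,'s10'); a=c['frame'][150:350,210:380,::-1]; cv2.imwrite('pics/s10z.png',cv2.resize(a,None,fx=3,fy=3,interpolation=cv2.INTER_CUBIC))
for t in ['timer','amber_rack','beaker','carrier','tray']:
    print(t,[(np.round(px(c,*x['location']),3),round(x['conf'],2)) for x in landmark_of('side',t)[:1]])
W,F,ok=cloud(c,240,175,320,230); k=ok&(F[...,1]-F[...,0]>25)&(F[...,1]-F[...,2]>5); P=W[k]
A=np.c_[P[:,:2]-P[:,:2].mean(0),np.ones(len(P))]; print('green plate',len(P),P.mean(0),np.linalg.lstsq(A,P[:,2],rcond=None)[0])
E
```

```text
t: 20.77
position: [0.463, -0.1854, 0.3207]
ee_rot: [[0.328, 0.945, 0.004], [0.945, -0.328, 0.004], [0.005, 0.002, -1.0]]
wrist_force: [0.6, 0.4, -0.8]
gripper_width: 0.501
[ 0.56669945  0.38893903 -0.79120732] [ 0.46295606 -0.18544032  0.32071166] 20.7667
timer [(array([ 0.496, -0.382,  0.017]), 0.95)]
amber_rack [(array([ 0.613, -0.489,  0.168]), 0.56)]
beaker [(array([0.577, 0.379, 0.013]), 0.76)]
carrier []
tray [(array([ 0.533, -0.25 ,  0.379]), 0.65)]
green plate 68 [0.59695817 0.1412367  0.03000569] [ 0.02515074 -0.89649436  0.03000569]
```

View pics/s10z.png

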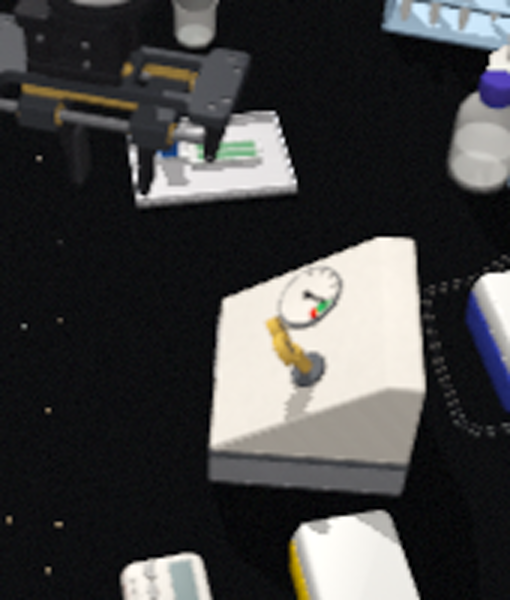

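View pics/t10.png

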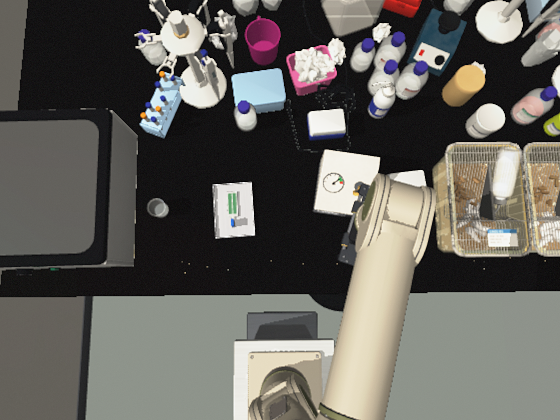

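```bash
python3 - <<'E'
from h import *
c=camera('top'); W,F,ok=cloud(c,205,175,265,245); k=ok&(F[...,1]-F[...,0]>25)&(W[...,2]<.04); P=W[k]
A=np.c_[P[:,:2]-P[:,:2].mean(0),np.ones(len(P))]; print(len(P),P.mean(0).round(4),np.linalg.lstsq(A,P[:,2],rcond=None)[0])
for t in ['amber_rack','timer','beaker']:
    print(t,[(np.array(x['extent']),round(x['conf'],2)) for x in spot_in('top',t)[:1]])
a=c['frame'][150:260,280:390,::-1]; cv2.imwrite('pics/t11z.png',cv2.resize(a,None,fx=5,fy=5,interpolation=cv2.INTER_CUBIC))
E
```

```text
154 [0.5888 0.1691 0.0124] [-0.13927448  0.00415585  0.01237063]
amber_rack [(array([386.3, 167.2,  38.9,  17.5]), 0.64)]
timer [(array([316.3, 151.7,  67.3,  67. ]), 0.74)]
beaker [(array([147.6, 199. ,  20.8,  18.9]), 0.72)]
```

View pics/t11z.png

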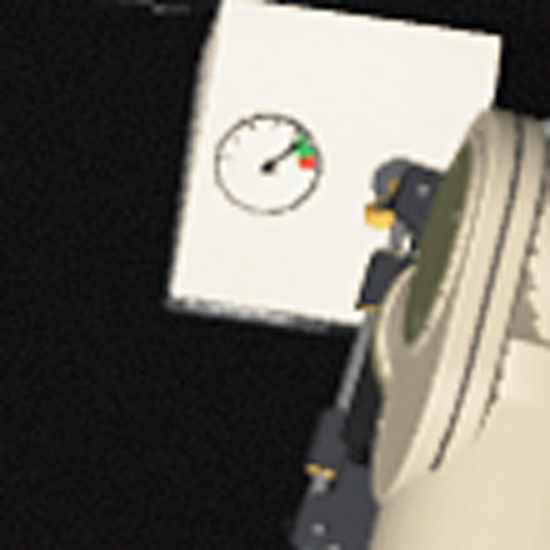

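```bash
python3 - <<'E'
from h import *
Ps=[]
for i in range(4):
    c=camera('top'); W,F,ok=cloud(c,205,175,265,245); k=ok&(F[...,1]-F[...,0]>25)&(F[...,1]-F[...,2]>8)&(W[...,2]<.04); Ps.append(W[k])
P=np.concatenate(Ps); P=P[P[:,0]>.565]
A=np.c_[P[:,:2]-P[:,:2].mean(0),np.ones(len(P))]; s=np.linalg.lstsq(A,P[:,2],rcond=None)[0]; r=P[:,2]-A@s
print(len(P),P.mean(0).round(4),s,r.std(), np.ptp(P[:,:2],axis=0))
E
```

```text
533 [0.5955 0.1694 0.011 ] [ 0.00054159 -0.01179932  0.01098828] 0.0027149462165321128 [0.06264401 0.02806376]
```

```bash
python3 -c "
from rig import *
hand_in(); print(get_obs()['t'])"
```

```text
the job is handed in; nothing more can be done
the job is handed in; nothing more can be done
```

I handed the job in at about 21 s. The carrier lies in the tray, and the key is wound into the green band. `hand_in()` gave no verdict, so what follows rests on my own checks.

- **Carrier:** I drew it about 80 mm straight out of the slot, level. I lowered it in the grip until it touched the tray floor and then let go. The last depth check put the plate's top at 11 mm (10 mm expected). Its tilt came out at about 0.01 rad, and it lies well inside the rim.
- **Key:** the tool could not be tilted to the key's axis, so I gripped the wings from above with a light grip. I turned it in five part turns of 20 to 40 degrees, reading the dial with the wrist camera. After letting go it read about 4.55 to 4.6 rad. The reader runs up to 0.1 high, so it is probably nearer 4.5. Both the wrist and top cameras show the pointer in the green.
- **Surroundings:** the beaker and timer measured within about 10 mm of where they started, and nothing I did came near them. The last network reading for the yellow tip box fell on the robot arm. The arm was partly hiding the box, so its position is judged only by eye in the pictures.

**Checks that disagreed:**
- Two early fits of the carrier's tilt were badly off because they took in pixels of the blue tab or the gripper; the cleaned fit showed it flat.
- Joint 3 came to within about 1 degree of its range limit at the end of the winding, so I stopped there instead of going further into the green.

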